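Hold the amber reference glass in the oil tester's light path

TASK

The brake-oil colour tester is due for its daily check: draw the amber reference glass straight up out of its rack, gripping it by its two white frosted faces only and never touching the clear amber faces. Keep it upright and hold it in the light path midway between the tester's lamp and sensor, clear faces square to the beam and the beam passing through the middle of the width of its lower half, without the glass or the gripper touching the tester. Finish while still holding it steady there in the gripper, and leave the other glasses and everything else on the bench where they are.

Things in the scene. Friction and masses are not known exactly. Their poses are not given: they have to be found in the camera images.
- amber: amber reference glass, upright solid bar 26 (x) by 24 (y) by 140 (z) mm, 0.2 kg; origin at the centre of its underside, z up. Its +x and -x faces are white, frosted over the whole length (grip these, 26 mm apart); its +y and -y faces are clear amber, 20 mm of clear width. Starts in one of the rack's three wells, underside 12 mm above the bench, 82 mm standing out. A half turn about z makes no difference
- amber_clear: the clear amber core of that glass (fixed in it, same origin and axes): 20 by 21 by 136 mm, its faces at +y and -y lie 1.5 mm behind the edges of the frosted faces; nothing of the robot may touch it
- rack: grey rack block fixed to the bench, 76 (x) by 176 (y) by 70 (z) mm, origin at the centre of its underside; three upright wells in a row along its y, 55 mm apart (the middle one on its axis), 58 mm deep, 1.5 mm clearance round a glass. The glasses' frosted faces look along the rack's x, their clear faces along its y, towards each other
- tester: oil colour tester fixed to the bench: base plate 110 (x) by 210 (y) by 20 (z) mm, origin at the centre of its underside; two heads 60 by 60 mm, tops 132 mm above the bench, blue lamp at +y and dark sensor at -y, 82 mm free between them, open above and on both x sides. The beam runs along its y, 100 mm above the bench, seen as a thin pale yellow line
- beam (a point): the middle of the light beam, midway between the lamp and sensor heads, 100 mm above the tester's underside and 80 mm above its base plate; axes as the tester's (y along the beam)
- green: same shape and size as the amber glass, but its clear faces are green; stands in another well of the rack; leave it alone
- blue: same shape and size as the amber glass, but its clear faces are blue; stands in another well of the rack; leave it alone
- bushing: brass bushing standing on end, 48 mm in diameter, 45 mm high; bystander
- wedge: red steel wedge lying flat, 100 by 32 by 30 mm; bystander
- mallet: mallet with white nylon head and wooden handle lying on the bench, 260 mm long; bystander
- pad: black brake friction pad lying flat, 70 by 110 by 25 mm; bystander
- jar: closed grease jar, 60 mm in diameter, 75 mm high; bystander
Things that resemble listed ones, but are neither listed nor needed, are in the scene too. What is shaped like the tester but brown or red is not meant. Leave any pink look-alike of the amber alone.

How it is judged:
On the way:
1. the amber glass is drawn fully out of the rack, upright, held in the fingers and touching the rack no more (z of amber in the frame of rack above 0.072 m and contact force between the fingers and amber above 0.5 N and contact force between amber and rack below 0.05 N and angle between amber's own z axis and vertical below 0.35 rad), for 0.2 s.
At the end, for the whole second after the job is handed in: Amber glass held still in the fingers, off the tester, upright and square to the beam (0.12, 0.15 rad); beam within 6 mm of its mid-width, 12 to 75 mm above its underside; within 18 mm of midway between the heads. Other glasses moved under 15 mm, other things under 30 mm (x of beam in the frame of amber between -0.006 and 0.006 m and y of amber in the frame of beam between -0.018 and 0.018 m and z of beam in the frame of amber between 0.012 and 0.075 m and angle between the y axis of amber and the y axis of tester, either way round below 0.15 rad and angle between amber's own z axis and vertical below 0.12 rad and contact force between the fingers and amber above 1 N and contact force between amber and tester below 0.05 N and linear speed of amber below 0.03 m/s and distance of each of green, blue from where it was at the start of the episode below 0.015 m and distance of each of bushing, wedge, mallet, pad, jar from where it was at the start of the episode below 0.03 m); the arm keeps its last pose, push and grip.
It fails at once if the robot touches a clear face of the amber glass (contact force between any of the fingers, the arm and amber_clear above 0.3 N).
It fails at once if the amber glass knocks against the tester (contact force between amber and tester above 1 N).
It fails at once if the robot touches the tester (contact force between any of the fingers, the arm and tester above 1 N).
It fails at once if the amber glass is tipped over (angle between amber's own z axis and vertical above 0.6 rad).
It fails at once if another glass or a bystander is disturbed (distance of any of green, blue from where it was at the start of the episode above 0.015 m or distance of any of bushing, wedge, mallet, pad, jar from where it was at the start of the episode above 0.03 m).
It also fails if it takes over 48 s, if anything falls off the work surface, if the arm or the gripper's body presses on something with over 40 N, if the wrist force passes 120 N, or if a joint passes its speed limit or range.

ROBOT

A 6-joint arm with a two-finger parallel gripper is mounted at the origin on the work surface. World frame = base frame: x ahead of the robot, y to its left, z up, the work surface at z = 0. Lengths are in m, angles in rad, forces in N, time in s.
With the tool pointing down it reaches from about 0.35 to 0.95 m from the base axis. Payload 17.4 kg.
Tool frame: the origin (TCP) lies between the finger pads; the fingertips stand 17 mm ahead of it and the grasp point (between the pads) lies 2 mm behind it (tcp_to_tips is the distance from the TCP to the fingertips, in m); z points along the fingers, y is the line along which they close (so a half turn about z gives the same grasp; the last joint's range is limited). The gripper opens to 93 mm and grips with 3 to 60 N. Pads are 15 mm wide; open, the fingers measure 128 mm over their backs; the gripper's body (75 mm by 188 mm) begins 65 mm behind the grasp point.
Start: joints at [-1.327, 0.116, 1.442, -0, 1.584, -0.038], TCP at [0.188, -0.648, 0.236] pointing down, gripper open.
Joint ranges: [-2.83, 2.83], [-0.83, 2.19], [0.07, 2.5], [-1.14, 4.28], [0.01, 3], [-2.97, 2.97]. Speed limits (rad/s): [1.89, 1.89, 2.22, 3.14, 3.14, 3.14].

INTERFACE

Orientations are given as [roll, pitch, yaw] about the fixed x, y, z axes, in that order (R = Rz(yaw) Ry(pitch) Rx(roll)).
In Python, from rig import movep, move_l, set_joints, set_gripper, hold, inverse_kinematics, observe, snapshot, PlanningError, sign_off, tcp_to_tips gives the robot as it stands. The module is installed in compiled form; this text tells all that it offers. Calls block until the motion is done:
- movep(position, orientation): joint-space move of the TCP to a pose.
- move_l(position, rot=None, speed=0.15, force_limit=None): straight line of the TCP; rot=None keeps the orientation; speed is the mean speed in m/s. With force_limit (N) it stops when the force on the tool has changed by that much, and returns True; else False.
- set_joints(angles): joint-space move.
- set_gripper(opening, force=None): opening from 0.0 (shut) to 1.0 (fully open); force is the grip in N (None keeps the last); returns when the fingers have stopped.
- hold(seconds).
- inverse_kinematics(position, orientation): joint angles nearest the present ones, or None.
- observe(): the state.
- snapshot(name): name is "scene" or "side" or "wrist"; returns a dict with "frame" (420x560x3 uint8, red, green, blue), "camera_matrix" (3x3 intrinsics, pixels), "k1" (the pictures are not rectified: a ray, as slopes to the right and down, at radius r is drawn at 1 + k1 r^2 times it, then the intrinsics apply), "xyz" and "orientation" of the camera in the world; the wrist camera has in their place "T_tool_cam" (4x4, takes a point from camera to tool coordinates, whose origin is the TCP and whose axes are the flange's). Camera axes: x right, y down, z forward; pixel columns grow to the right and rows downward; lengths in m; the calibration is good to about 2 mm. A picture is of the moment at which its call begins: read the wrist's pose just before it. There is no depth.
A pose or a line that the arm cannot do raises PlanningError and nothing moves.
- sign_off(): hands the job in; it is judged then, once.
The state is a dict: "time_s": time; "qpos": joint angles; "dq": joint speeds; "effort": joint torques, N m; "tcp_pos": TCP position; "tcp_rot": TCP orientation; "contact_force": force on the tool from outside, world axes, zero at the start; "wrist_torque": the same for the moment, N m; "gripper_width": opening from 0.0 (shut) to 1.0 (fully open); "gripper_force": force on a finger pad.
Only numpy, scipy, OpenCV 4.12 (cv2) and the standard library are available. Lean on these libraries where they do the work, as an engineer would, in place of code of your own. Each camera call takes 0.05 s, during which the arm holds its last target. There are 200 camera calls.

## Working session

There is one attempt and no reset: what is moved stays moved. The work goes in short steps, each a Python script; the robot and the scene stay as the last script left them, time stands still between calls to the robot, and variables do not carry over. Pictures are saved under pics/ and viewed, at most 10 in all, crops included, and the job is handed in when it is done.

```bash
mkdir -p pics; python3 - <<'E'
from rig import *
import cv2,pickle
d={}
for n in("scene","side"):
    s=snapshot(n);d[n]=s;cv2.imwrite(f"pics/{n}0.png",cv2.cvtColor(s["frame"],cv2.COLOR_RGB2BGR))
    print(n,s["camera_matrix"],s["k1"],s["xyz"],s["orientation"])
pickle.dump(d,open("d0.pkl","wb"))
E
```

```text
scene [[423.1609936    0.         278.17356528]
 [  0.         423.1609936  213.05478203]
 [  0.           0.           1.        ]] -0.04626611269848067 [1.26691514 0.00367133 0.90822874] [-2.40516473e+00  9.05247472e-04  1.76257652e+00]
side [[413.34403066   0.         278.64959741]
 [  0.         413.34403066 208.24679971]
 [  0.           0.           1.        ]] -0.07116467806569718 [1.35229917 0.47376778 0.86181572] [-2.21622078 -0.01264993  2.23375255]
```

View pics/scene0.png

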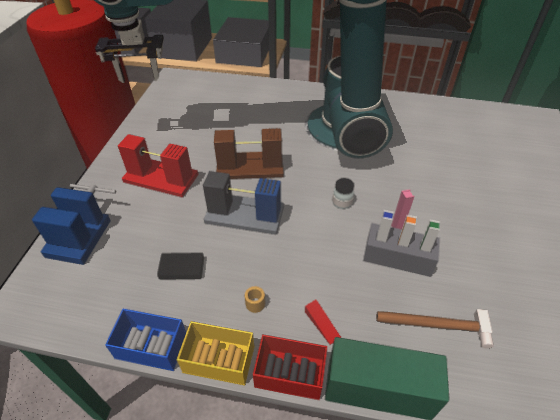

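View pics/side0.png

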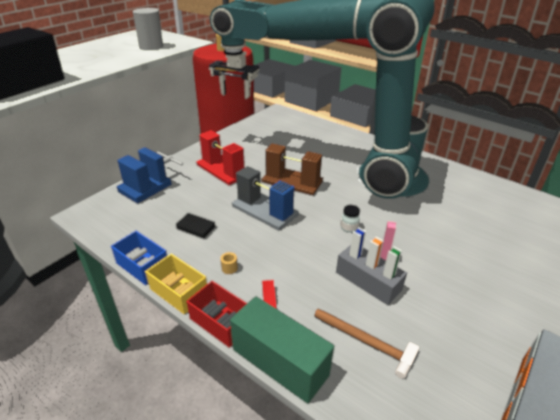

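The scene view shows the tester (grey base, dark sensor on the left, blue lamp on the right) near (243,200). The rack is near (403,245) with blue (388,228), amber (408,232) and green (431,235) glasses, and a pink look-alike stands at (403,210). I'll enlarge both areas.

```bash
python3 - <<'E'
import cv2,numpy as np
a=cv2.imread("pics/scene0.png");b=cv2.imread("pics/side0.png")
z=lambda im,x,y:cv2.resize(im[y:y+100,x:x+100],(400,300)[:1]*2,interpolation=cv2.INTER_CUBIC)[:, :]
# 100x75 crops at 4x
c=lambda im,x,y:cv2.resize(im[y:y+75,x:x+100],(400,300),interpolation=cv2.INTER_CUBIC)
o=np.vstack([np.hstack([c(a,355,200),c(b,325,226)]),np.hstack([c(a,195,165),c(b,220,158)])])
cv2.imwrite("pics/z0.png",o)
E
```

```text
(no output)
```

View pics/z0.png

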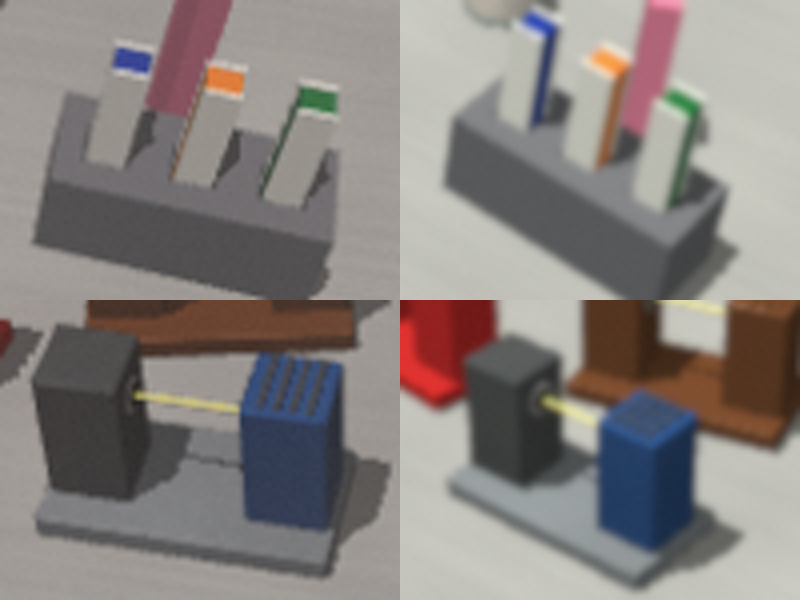

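The crop shows the amber cap in the middle well, with the pink bar behind the rack between the blue and amber glasses. The tester's head tops are resolvable, so I'll cast rays onto the known heights.

```bash
cat >h.py <<'E'
import numpy as np,cv2,pickle
from scipy.spatial.transform import Rotation as Ro
def ray(s,uv,T=None):
    K=s["camera_matrix"];x=(np.array(uv,float)-[K[0,2],K[1,2]])/[K[0,0],K[1,1]]
    u=x.copy()
    for _ in range(20): u=x/(1+s["k1"]*(u@u))
    d=np.r_[u,1]
    if T is None: o=np.array(s["xyz"]);R=Ro.from_euler("xyz",s["orientation"]).as_matrix()
    else: o=T[:3,3];R=T[:3,:3]
    return o,R@d
def onz(s,uv,z,T=None):
    o,d=ray(s,uv,T);return o+d*(z-o[2])/d[2]
def tri(r1,r2):
    (a,d),(b,e)=r1,r2;t=np.linalg.lstsq(np.c_[d,-e],b-a,rcond=None)[0]
    return (a+d*t[0]+b+e*t[1])/2,np.linalg.norm(a+d*t[0]-b-e*t[1])
def blob(im,box,hue,smin=90,vmin=0):
    h=cv2.cvtColor(im,cv2.COLOR_RGB2HSV);m=((h[...,0]>=hue[0])&(h[...,0]<=hue[1])&(h[...,1]>=smin)&(h[...,2]>=vmin)).astype(np.uint8)
    k=np.zeros_like(m);x,y,w,hh=box;k[y:y+hh,x:x+w]=1;m*=k
    n,l,st,c=cv2.connectedComponentsWithStats(m);i=1+np.argmax(st[1:,4]);return c[i],st[i],l==i
E
python3 - <<'E'
from h import *
np.set_printoptions(precision=4,suppress=True)
d=pickle.load(open("d0.pkl","rb"));A,B=d["scene"],d["side"]
for n,hu,v,sm in(("amber",(5,22),180,100),("green",(40,90),60,90),("blue",(100,130),110,90)):
    c,st,_=blob(A["frame"],(370,205,75,30),hu,sm,v);c2,st2,_=blob(B["frame"],(345,226,60,45),hu,sm,v)
    p=onz(A,c,.152);print(n,c,st,p,c2,st2,tri(ray(A,c),ray(B,c2)))
f=lambda x,y,ox,oy:(ox+x/4-.4,oy+y/4-.4)
for n,q in(("sensor",[(57,25),(147,32),(137,92),(35,83)]),("lamp",[(258,53),(343,62),(333,122),(242,112)])):
    P=np.array([onz(A,f(x,y,195,165),.132) for x,y in q]);print(n,P.mean(0),np.linalg.norm(P-np.roll(P,-1,0),axis=1))
for n,q in(("sensorB",[(512,38-0),(560,52),(517,75),(467,52)]),("lampB",[(645,90),(693,115),(653,142),(600,122)])):
    P=np.array([onz(B,f(x-400,y,220,158),.132) for x,y in q]);print(n,P.mean(0),np.linalg.norm(P-np.roll(P,-1,0),axis=1))
c=blob(A["frame"],(380,185,50,50),(150,179),60)[1:];l=c[1];c2=blob(B["frame"],(370,215,40,50),(150,179),60)[1:]
for (st,l) in(c,c2): 
    ys,xs=np.nonzero(l);t=ys<=ys.min()+3;print("pink",st,xs[t].mean(),ys.min())
    print([(y,xs[ys==y].min(),xs[ys==y].max()) for y in range(ys.min(),ys.max()+1,4)])
E
```

```text
amber [411.     219.7292] [407 217   9   7  48] [0.555  0.1879 0.152 ] [377.0588 241.2941] [373 239   9   6  34] (array([0.5549, 0.1879, 0.1518]), np.float64(0.0002779442568761003))
green [433.6154 224.4872] [430 222   9   6  39] [0.5601 0.2407 0.152 ] [395.4737 251.5263] [392 249   7   6  19] (array([0.5566, 0.2419, 0.148 ]), np.float64(0.00038800600261826074))
blue [387.5385 214.5897] [384 212   9   6  39] [0.5489 0.1322 0.152 ] [359.6207 231.7241] [356 229   8   7  29] (array([0.5477, 0.1324, 0.1504]), np.float64(0.0004985938567919365))
sensor [ 0.4859 -0.3124  0.132 ] [0.0624 0.0582 0.0686 0.0574]
lamp [ 0.4881 -0.1752  0.132 ] [0.0576 0.0565 0.0596 0.0565]
sensorB [ 0.4846 -0.3212  0.132 ] [0.0467 0.0495 0.0559 0.0429]
lampB [ 0.4884 -0.1775  0.132 ] [0.0518 0.0495 0.0492 0.0586]
pink [391 190  23  39 474] 405.75 190
[(190, np.int64(403), np.int64(409)), (194, np.int64(401), np.int64(411)), (198, np.int64(400), np.int64(413)), (202, np.int64(398), np.int64(411)), (206, np.int64(397), np.int64(410)), (210, np.int64(396), np.int64(408)), (214, np.int64(395), np.int64(407)), (218, np.int64(394), np.int64(404)), (222, np.int64(392), np.int64(403)), (226, np.int64(392), np.int64(402))]
pink [380 222  16  38 313] 391.0 222
[(222, np.int64(388), np.int64(394)), (226, np.int64(387), np.int64(395)), (230, np.int64(386), np.int64(394)), (234, np.int64(385), np.int64(393)), (238, np.int64(384), np.int64(392)), (242, np.int64(383), np.int64(391)), (246, np.int64(382), np.int64(390)), (250, np.int64(381), np.int64(388)), (254, np.int64(381), np.int64(386)), (258, np.int64(381), np.int64(385))]
```

```bash
python3 - <<'E'
from h import *
from rig import *
np.set_printoptions(precision=4,suppress=True)
d=pickle.load(open("d0.pkl","rb"));A,B=d["scene"],d["side"]
print("pinktop",tri(ray(A,(406,193)),ray(B,(391,224))),tri(ray(A,(402,210)),ray(B,(388,238))))
# look down over tester and rack with the wrist camera
o={}
for n,p,yaw in(("tester",[.47,-.245,.40],np.pi/2),("rack",[.54,.188,.40],np.pi/2-.1)):
    best=min((q for q in [yaw,yaw-np.pi] if inverse_kinematics(p,[np.pi,0,q]) is not None),key=lambda q:abs(inverse_kinematics(p,[np.pi,0,q])[5]))
    print(n,best,inverse_kinematics(p,[np.pi,0,best]))
    movep(p,[np.pi,0,best]);hold(.3)
    st=observe();s=snapshot("wrist");T=np.eye(4);T[:3,:3]=Ro.from_euler("xyz",st["tcp_rot"]).as_matrix();T[:3,3]=st["tcp_pos"]
    s["T"]=T@s["T_tool_cam"];o[n]=s;print(st["time_s"],st["tcp_pos"],st["tcp_rot"],s["T"])
pickle.dump(o,open("w.pkl","wb"))
cv2.imwrite("pics/w0.png",cv2.cvtColor(np.hstack([cv2.resize(o[n]["frame"],(400,300)) for n in o]),cv2.COLOR_RGB2BGR))
E
```

```text
pinktop (array([0.4515, 0.1799, 0.1395]), np.float64(0.0008735313240925383)) (array([0.4605, 0.1816, 0.0904]), np.float64(0.009071345267701881))
tester 1.5707963267948966 [-0.5287 -0.1941  1.4793  0.      1.8565 -0.5287]
2.2833 [ 0.4699 -0.2453  0.3999] [-3.1414 -0.0001  1.5701] [[ 1.     -0.0002 -0.001   0.4699]
 [-0.0005 -0.9673 -0.2537 -0.1757]
 [-0.0009  0.2537 -0.9673  0.5489]
 [ 0.      0.      0.      1.    ]]
rack 1.4707963267948965 [ 0.2904 -0.1042  1.3993 -0.      1.8465  0.3904]
4.2417 [0.5401 0.1875 0.4   ] [-3.1416 -0.      1.47  ] [[ 0.995  -0.0969 -0.0261  0.5471]
 [-0.1004 -0.9624 -0.2525  0.2568]
 [-0.0006  0.2539 -0.9672  0.549 ]
 [ 0.      0.      0.      1.    ]]
```

View pics/w0.png

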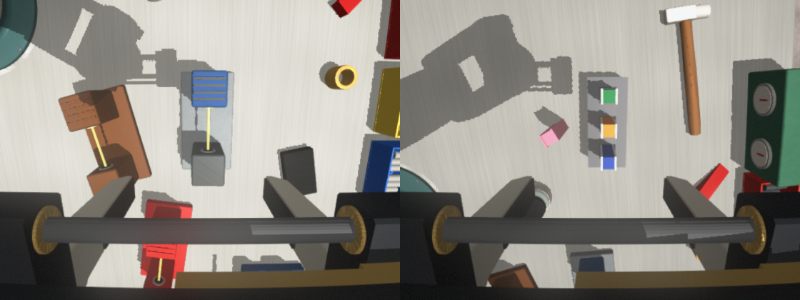

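The wrist view shows the tester from above: lamp top at (209,89) and beam line at (208,130). The rack caps are green (609,96), amber (609,127) and blue (608,158). Pink stands clear, about 100 mm behind the rack, with its top at about 0.14 m. Now refining the numbers.

```bash
python3 - <<'E'
from h import *
np.set_printoptions(precision=4,suppress=True)
w=pickle.load(open("w.pkl","rb"));s=w["rack"];k=1.4
P={}
for n,hu,sm,v,u in(("amber",(5,22),100,150,(609,127)),("green",(40,90),90,60,(609,96)),("blue",(100,130),90,80,(608,158))):
    x,y=int((u[0]-400)*k),int(u[1]*k);c,st,_=blob(s["frame"],(x-18,y-18,36,36),hu,sm,v)
    P[n]=onz(s,c,.152,s["T"]);print(n,c,st,P[n])
e=P["green"]-P["blue"];print("spacing",np.linalg.norm(e),"yaw",np.arctan2(-e[0],e[1]),"mid",(P["green"]+P["blue"])/2)
s=w["tester"]
c,st,m=blob(s["frame"],(262,90,65,70),(100,130),90,60)
r=cv2.minAreaRect(np.argwhere(m)[:,::-1].astype(np.float32));b=cv2.boxPoints(r)
L=np.array([onz(s,q,.132,s["T"]) for q in b]);print("lamp",c,st,L.mean(0),np.linalg.norm(L-np.roll(L,-1,0),axis=1),L)
c,st,m=blob(s["frame"],(275,145,40,75),(18,40),60,150)
q=np.argwhere(m)[:,::-1];X=np.array([onz(s,p,.1,s["T"]) for p in q]);print("beam",c,st)
f=np.polyfit(X[:,1],X[:,0],1);print("slope",f,"yaw",-np.arctan(f[0]),"y",X[:,1].min(),X[:,1].max(),"x mid",np.polyval(f,-.2465))
# base plate: grey, corners printed for a mid check
d=pickle.load(open("d0.pkl","rb"))
for z,nm,u in((.1,"A",(0,0)),):
    c,st,m=blob(d["scene"]["frame"],(225,180,40,20),(18,40),50,120);q=np.argwhere(m)[:,::-1]
    X=np.array([onz(d["scene"],p,.1) for p in q]);f=np.polyfit(X[:,1],X[:,0],1);print("scene beam",st,f,np.polyval(f,-.2465),X[:,1].min(),X[:,1].max())
cv2.imwrite("pics/w1.png",cv2.resize(cv2.cvtColor(s["frame"][80:280,200:400],cv2.COLOR_RGB2BGR),(600,600),interpolation=cv2.INTER_CUBIC))
E
```

```text
amber [291.9738 182.4721] [284 174  17  18 305] [0.5558 0.1879 0.152 ]
green [292.4536 134.0596] [285 125  16  19 302] [0.5614 0.2424 0.152 ]
blue [291.5 227.5] [284 219  16  18 284] [0.5504 0.1338 0.152 ]
spacing 0.10911561490635184 yaw -0.1009590437118168 mid [0.5559 0.1881 0.152 ]
lamp [293.055  123.7894] [ 269   99   50   51 1819] [ 0.4874 -0.1781  0.132 ] [0.0563 0.057  0.0581 0.0569] [[ 0.459  -0.1496  0.132 ]
 [ 0.5153 -0.1496  0.132 ]
 [ 0.5167 -0.2065  0.132 ]
 [ 0.4586 -0.2065  0.132 ]]
beam [290.9146 183.0201] [289 152   5  58 199]
slope [0.0045 0.4872] yaw -0.004508940415477576 y -0.287834412310414 -0.21271317023425682 x mid 0.4860915823480388
scene beam [229 188  26   5  61] [0.0031 0.4847] 0.48394004481208275 -0.2859387739226598 -0.21543546472616903
```

View pics/w1.png

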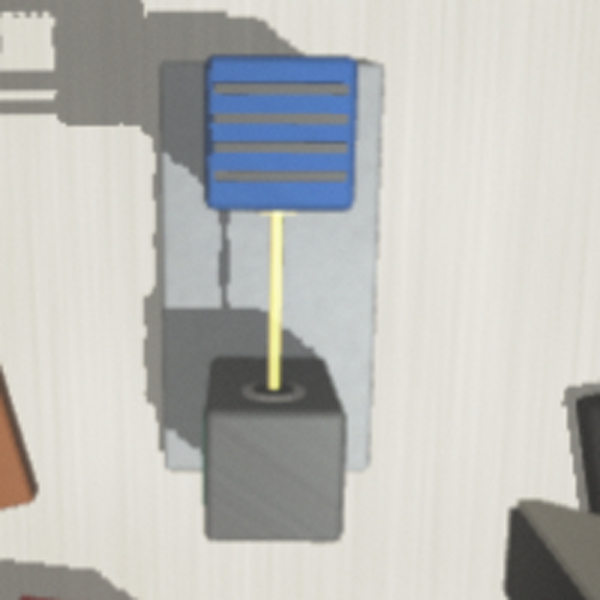

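Amber is at (0.556, 0.188) with rack yaw -0.101; the 54.6 mm spacing agrees with the given 55. The beam middle is about (0.486, -0.249) with yaw ≈ -0.008. Now grasping at 115 mm up the glass and drawing it out.

```bash
python3 - <<'E'
from rig import *
import numpy as np
r=[np.pi,0,np.pi/2-.101];x,y=.5557,.188
set_gripper(.65,25)
movep([x,y,.25],r);print(move_l([x,y,.125],speed=.1,force_limit=15))
set_gripper(0,25);hold(.3);o=observe();print(o["tcp_pos"],o["gripper_width"]*93,o["gripper_force"],o["contact_force"],o["wrist_torque"])
move_l([x,y,.165],speed=.05);o=observe();print(o["contact_force"],o["gripper_width"]*93,o["wrist_torque"])
move_l([x,y,.285],speed=.1);hold(.5);o=observe();print(o["time_s"],o["tcp_pos"],o["contact_force"],o["gripper_width"]*93,o["gripper_force"])
E
```

```text
False
[0.55569954 0.18797567 0.12502512] 25.974822639574324 24.998458921909332 [-0.07006419 -0.25727873  1.10285093] [-0.01166185  0.03424712 -0.00614226]
[ 0.75630576 -0.03851567 -1.86926659] 25.830372689425538 [-0.03345056 -0.07224093  0.01390823]
10.8083 [0.55570199 0.18798248 0.28498212] [ 0.01595268 -0.61970871 -1.11007981] 26.128440839024957 24.9975523352623
```

```bash
python3 - <<'E'
from rig import *
from h import *
r=[np.pi,0,np.pi/2-.008];x,y=.486,-.249
move_l([x,y,.285],r,speed=.15);hold(.3)
o=observe();print(o["time_s"],o["tcp_pos"],o["tcp_rot"],o["gripper_width"]*93)
d={n:snapshot(n) for n in("scene","side","wrist")};pickle.dump(d,open("d1.pkl","wb"))
c=lambda n,u,v:cv2.resize(d[n]["frame"][v:v+120,u:u+100],(400,480),interpolation=cv2.INTER_CUBIC)
cv2.imwrite("pics/t1.png",cv2.cvtColor(np.hstack([c("scene",195,110),c("side",220,100)]),cv2.COLOR_RGB2BGR))
E
```

```text
14.2083 [ 0.48600289 -0.24893715  0.28499769] [ 3.14158667e+00 -7.10567326e-06  1.56286243e+00] 25.8560906779709
```

View pics/t1.png

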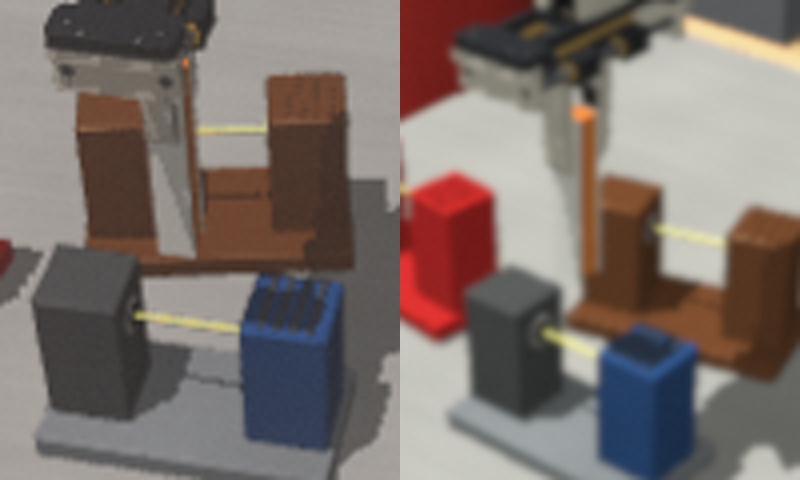

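The glass hangs from the gripper with its lower end at about (177,255) in the left half. Before lowering it, I'll check that end and the lean against the predicted vertical line.

```bash
python3 - <<'E'
from h import *
np.set_printoptions(precision=4,suppress=True)
d=pickle.load(open("d1.pkl","rb"));A=d["scene"];B=d["side"]
f=lambda x,y,ox,oy:(ox+x/4-.4,oy+y/4-.4)
for u in((160,250),(196,257),(177,254)): print(onz(A,f(*u,195,110),.172))
# project predicted edges of the +x face and the +y amber face
def proj(s,P):
    R=Ro.from_euler("xyz",s["orientation"]).as_matrix();q=(np.array(P)-s["xyz"])@R;u=q[:2]/q[2];u=u*(1+s["k1"]*(u@u));return u*s["camera_matrix"][0,0]+s["camera_matrix"][:2,2]
for n,s,o in(("scene",A,(195,110)),("side",B,(220,100))):
  for dy in(-.012,.012):
    for z in(.172,.24,.312): print(n,dy,z,(proj(s,(.499,-.249+dy,z))-o+.4)*4+([0,0] if n=="scene" else [400,0]))
c,st,m=blob(B["frame"],(350,120,30,1) if 0 else (360-220+220-0,100,30,80),(5,22),110,90) if 0 else blob(B["frame"],(262,120,12,52),(5,22),110,60)
ys,xs=np.nonzero(m);print(st,[(y,xs[ys==y].min(),xs[ys==y].max()) for y in range(ys.min(),ys.max()+1,6)])
for z in(.174,.24,.31): print(z,[proj(B,(.486+dx,-.2385,z)) for dx in(-.01,.01)])
E
```

```text
[ 0.4933 -0.2616  0.172 ]
[ 0.4954 -0.2372  0.172 ]
[ 0.4949 -0.2499  0.172 ]
scene -0.012 0.172 [158.6244 256.0054]
scene -0.012 0.24 [150.0828 173.8657]
scene -0.012 0.312 [140.1511  77.9242]
scene 0.012 0.172 [194.8957 260.7949]
scene 0.012 0.24 [188.0718 178.6169]
scene 0.012 0.312 [180.1339  82.5935]
side -0.012 0.172 [557.3282 275.9034]
side -0.012 0.24 [555.9722 200.4461]
side -0.012 0.312 [554.4702 115.3327]
side 0.012 0.172 [580.6242 285.9799]
side 0.012 0.24 [579.9902 210.1221]
side 0.012 0.312 [579.2943 124.4944]
[263 127  11  45 232] [(127, np.int64(263), np.int64(267)), (133, np.int64(266), np.int64(268)), (139, np.int64(266), np.int64(268)), (145, np.int64(266), np.int64(273)), (151, np.int64(266), np.int64(273)), (157, np.int64(266), np.int64(273)), (163, np.int64(266), np.int64(273)), (169, np.int64(266), np.int64(273))]
0.174 [array([268.9872, 167.4377]), array([264.9903, 170.0055])]
0.24 [array([268.9642, 149.1449]), array([264.8441, 151.6046])]
0.31 [array([268.9416, 128.5177]), array([264.6838, 130.8401])]
```

The glass is upright and in line within about 2 mm. Lowering it to put the underside at about 60 mm, then checking against the beam.

```bash
python3 - <<'E'
from rig import *
from h import *
np.set_printoptions(precision=4,suppress=True)
print(move_l([.486,-.249,.173],speed=.06,force_limit=8));hold(.5)
o=observe();print(o["time_s"],o["tcp_pos"],o["tcp_rot"],o["contact_force"],o["gripper_width"]*93,o["gripper_force"])
d={n:snapshot(n) for n in("scene","side","wrist")};pickle.dump(d,open("d2.pkl","wb"))
for n,b in(("scene",(225,180,40,20)),("side",(250,170,35,30))):
    c,st,m=blob(d[n]["frame"],b,(20,40),50,120);q=np.argwhere(m)[:,::-1];X=np.array([onz(d[n],p,.1) for p in q]);f=np.polyfit(X[:,1],X[:,0],1);print(n,st,f,np.polyval(f,-.249))
c=lambda n,u,v,w,h:cv2.resize(d[n]["frame"][v:v+h,u:u+w],(400,600*0+int(400*h/w)),interpolation=cv2.INTER_CUBIC)
cv2.imwrite("pics/t2.png",cv2.cvtColor(np.hstack([c("scene",195,140,80,90),c("side",235,125,80,90)]),cv2.COLOR_RGB2BGR))
E
```

```text
False
16.875 [ 0.486 -0.249  0.173] [-3.1416 -0.      1.5628] [-0.0527 -0.4602 -1.5323] 26.076912331742825 24.99747097492218
scene [247 190   8   3  19] [0.0366 0.4919] 0.4827608659418937
side [256 182   3   4   9] [0.6092 0.6562] 0.5044970966144624
```

View pics/t2.png

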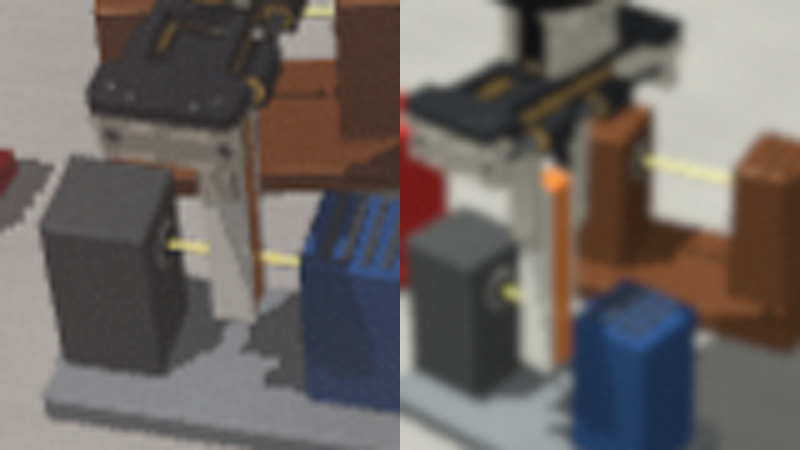

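The glass stands between the heads with the beam meeting its clear faces, and nothing is touching. One last relative x check: glass face against the beam in the same camera.

```bash
python3 - <<'E'
from h import *
np.set_printoptions(precision=4,suppress=True)
d1=pickle.load(open("d1.pkl","rb"))["side"];B=pickle.load(open("d2.pkl","rb"))["side"]
m=blob(d1["frame"],(250,170,35,30),(20,40),50,120);print(m[1])
q=np.argwhere(m[2])[:,::-1];X=np.array([onz(d1,p,.1) for p in q]);print("beam x",X.mean(0),np.polyfit(X[:,1],X[:,0],1)@[-.249,1])
h=cv2.cvtColor(B["frame"],cv2.COLOR_RGB2HSV)
for y in(164,168,172,176,180,184,188,192):
    r=h[y,258:276].astype(int);xs=258+np.nonzero((r[:,0]>=5)&(r[:,0]<=22)&(r[:,1]>130)&(r[:,2]>120))[0]
    if len(xs)<2: print(y,"none");continue
    P=[]
    for u in(xs.min()-.5,xs.max()+.5):
        o,e=ray(B,(u,y));P.append((o+e*(-.2385-o[1])/e[1])[[0,2]])
    print(y,xs,np.array(P).ravel(),np.mean(P,0))
E
```

```text
[256 182  12   7  30]
beam x [ 0.4838 -0.2668  0.1   ] 0.4848724583237567
164 [266 267] [0.4933 0.1947 0.4834 0.1901] [0.4883 0.1924]
168 [266 267] [0.4934 0.1802 0.4835 0.1755] [0.4884 0.1778]
172 [266 267 268] [0.4936 0.1654 0.4785 0.1581] [0.486  0.1618]
176 [266 267 268] [0.4937 0.1505 0.4786 0.143 ] [0.4861 0.1467]
180 [266 267 268 271 272 273 274 275] [0.4938 0.1354 0.4417 0.109 ] [0.4678 0.1222]
184 [266 267] [0.494  0.12   0.4838 0.1147] [0.4889 0.1174]
188 [266 267 268] [0.4942 0.1045 0.4787 0.0963] [0.4864 0.1004]
192 [266 267 268] [0.4943 0.0887 0.4787 0.0803] [0.4865 0.0845]
```

```bash
python3 -c "
from rig import *
print(sign_off(),observe()['time_s'])"
```

```text
the job is handed in; nothing more can be done
the job is handed in; nothing more can be done
```

I've handed in the job with the amber glass held upright and still in the light path. By camera the beam is about 1 mm from its mid-width and about 40 mm above its underside, and it touches nothing; no verdict came back after sign-off.

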